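# Seat a junction box in the screwdriving jig and lock it with the cam lever

### The arm

A 6-joint arm with a two-finger parallel gripper is mounted at the origin on the work surface. World frame = base frame: x ahead of the robot, y to its left, z up, the work surface at z = 0. Lengths are in m, angles in degrees, forces in N, time in s.
With the tool pointing down it reaches from about 0.35 to 0.975 m from the base axis. Payload 4.9 kg.
Tool frame: the origin (TCP) lies midway between the tips of the shut fingers; the grasp point (between the pads) lies 19 mm behind it; z points along the fingers, y is the line along which they close (so a half turn about z gives the same grasp; the last joint's range is limited). The gripper opens to 85 mm and grips with 20 to 120 N. Pads are 22 mm wide; open, the fingers measure 114 mm over their backs; the gripper's body (76 mm by 85 mm) begins 54 mm behind the grasp point. The pads swing forward as they close: fully open they stand 13 mm farther back than shut.
Start: joints at [-83.652, 3.019, 92.412, -0, 84.569, -6.818], TCP at [0.142, -0.609, 0.2] pointing down, gripper open.
Joint ranges: [-172.51, 172.51], [-57.92, 126.97], [3.15, 148.05], [-58.71, 238.71], [5.1, 150.11], [-179.66, 179.66]. Speed limits (degrees/s): [147.25, 147.25, 180, 180, 180, 180].

### API

Orientations are given as [roll, pitch, yaw] about the fixed x, y, z axes, in that order (R = Rz(yaw) Ry(pitch) Rx(roll)).
In Python, from station import monitor, eyes, robot gives the robot as it stands.
- The arm moves only by the tool drive_tool, never from a script. Its argument "rows" is text: rows parted by semicolons, each of 7 numbers parted by spaces: the turn, a rotation vector about the world's x, y, z in degrees, then the shift along the world's x, y, z in m, then the finger opening in m, from 0 to 0.0854. A call has 1 to 5 rows; each row is the pose to reach, as a shift and turn from the pose commanded when the call began; what a row does not reach only later rows make up. A row lasts 1/10 s, in which the tool goes at most 50 mm and 8.59 degrees, less where a joint would pass 70% of its speed; a pose out of reach is approached as far as the arm can. A call with a gripper value outside its range is refused whole. The fingers move at their own pace and stop on an object; "newtons" is the grip in N (left out, the last holds). Time passes only in rows, so rows that repeat a pose let the fingers close. It gives the time, the measured TCP pose, the force, the opening and the grip force at its end, in the units of the state.
- monitor.observe(): the state, without advancing time (a new reading comes with each control period).
- eyes.capture(name): name is "side" or "top"; returns a dict with "color" (384x512x3 uint8, red, green, blue), "depth" (384x512 float32, m along the optical axis (not along the pixel's ray), 0 where there is no reading), "fx", "fy", "cx", "cy" (pixels), "R" (3x3) and "t" (3): a world point X has camera coordinates R X + t. Camera axes: x right, y down, z forward; pixel columns grow to the right and rows downward; lengths in m; the calibration is good to about 2 mm. A picture is of the moment at which its call begins.
- robot.job_done(): hands the job in; it is judged then, once.
The state is a dict: "time": time; "joint_positions": joint angles; "joint_vel": joint speeds; "joint_efforts": joint torques, N m; "eef_pos": TCP position; "eef_rot": TCP orientation; "wrist_force": force on the tool from outside, world axes, zero at the start; "moment": the same for the moment, N m; "finger_gap": finger opening in m; "finger_force": force on a finger pad.
Only numpy, scipy, OpenCV 4.12 (cv2) and the standard library are available. Lean on these libraries where they do the work, as an engineer would, in place of code of your own. Each camera call takes 0.05 s, during which the arm holds its last target. There are 200 camera calls.

### The job

In the aluminium screwdriving jig, push the black junction-box housing along the plate with a fingertip until its flat end is up against the blue end stop. Then lock it there: push the arm of the cam lever (steel rod with a red ball) round with one finger to its closed stop, so that the cam squeezes the housing flat against the blue back fence, and let go. Nothing is to be gripped, picked up or tipped, and the other things on the bench stay where they are.

Things in the scene. Friction and masses are not known exactly. Their poses are not given: they have to be found in the camera images.
- jig: Fixed jig: bright aluminium plate 150 (x) x 260 (y) x 12 mm thick, top 12 mm above the bench. Origin at the centre of its underside; x points from the lever side to the blue back fence, y from the open end to the blue end stop, z up. Fence and stop rise 18 mm above the plate. A steel dowel (dia 10, top 38 mm above the bench) at x = -33, y = -37 mm stands where the closed arm meets it.
- fence_face (a point): On the fence's face (which looks to the jig's -x), on the plate's top, midway along: jig x = +50, y = +12, z = +12 mm. The fence is 110 mm long in y.
- stop_face (a point): On the end stop's face (which looks to the jig's -y), on the plate's top, midway: jig x = +18, y = +65, z = +12 mm. The stop is 46 mm wide in x.
- housing: Loose black open-topped box, 0.11 to 0.18 kg, lying on the plate: 64 (x) x 84 (y) x 24 mm high, three cable glands (dia 19, at x = 0 and +-20.5, 12.5 mm up) jut 26 mm from its -y end. Origin under the box's centre, axes nearly the jig's: it spans y -68..+42 mm. Home: origin at jig x +18, y +23, z +12 mm; it starts 18 to 40 mm short of the stop, 1 to 3 mm off the fence. Friction about 0.6.
- lever_angle (a joint): Lever angle about its vertical pivot, rad, counter-clockwise seen from above. Starts at 0 to 0.35, arm pointing out of the jig's front (-x); the cam grips at about 1.55; 1.8 is the closed stop, arm nearly along -y. In the jig frame the arm points at 2.880 rad + this value (from +x towards +y). Friction 0.15 N m, rising to 0.4 to 0.6 N m at the end as the cam bites; it stays where it is left.
- lever_pivot (a point): The lever's vertical pivot axis, at bench height: jig x = -41.7, y = +15 mm.
- cam_lever: The lever, one piece: eccentric steel disc (dia 44, 13.5 to 28 mm above the bench) whose rim presses on the housing's -x side when closed, and a horizontal round steel rod of dia 10 mm, axis 32 mm above the bench, bare from 30 to 101 mm from the pivot, ending in a red ball of dia 28. Origin on the pivot axis at bench height; axes parallel to the jig's when the lever is at 0.
- lever_knob (a point): Centre of the red ball at the end of the arm, 115 mm from the pivot and 32 mm above the bench.
- gland_a: Loose black cable gland standing on the jig plate behind the end stop, dia 19 x 26 mm. Leave alone. Origin at the centre of its foot.
- gland_b: Loose black cable gland standing on the bench beyond the jig's stop end, dia 19 x 26 mm. Leave alone. Origin at the centre of its foot.
- cover: Loose flat black box cover 64 x 84 x 6 mm on the bench beyond the jig's stop end. Leave alone. Origin at the centre of its underside.
- spare_a: Loose spare housing, same as the one in the jig, on the bench to the left. Leave alone. Origin as for the housing.
- spare_b: Loose spare housing, same as the one in the jig, on the bench to the right. Leave alone. Origin as for the housing.
- screwdriver: Loose hand screwdriver, orange handle, 190 mm long, lying on the bench to the right. Leave alone. Origin near its middle, x along it to the tip.
- tub: Clear round tub, dia 154 x 90 mm, full of black glands, on the bench at the right. Leave alone. Origin at the centre of its underside.
There are look-alikes about, which are no part of the job. Leave any purple look-alike of the housing alone.

How it is judged (in metres and radians):
On the way, in this order (a step that is already met when the one before it is completed fails the run):
1. the housing's flat end is up against the end stop (within 3 mm), the cam lever still open (y of housing in the frame of jig above 0.02 m and value of joint lever_angle below 1 rad), for 0.2 s.
2. the lever is round at its closed stop and the cam presses on the housing (value of joint lever_angle above 1.65 rad and contact force between cam_lever and housing above 2 N), for 0.2 s.
At the end, for the whole second after the job is handed in: The housing lies flat on the plate, its end within 3 mm of the end stop, its side within 1.2 mm of the fence and square to it (0.03 rad); the lever is past 1.65 rad (closed stop at 1.8), the cam presses on the housing with more than 2 N, and all is at rest (all of step 2 and y of housing in the frame of jig above 0.02 m and x of housing in the frame of jig above 0.0168 m and z of housing in the frame of jig below 0.014 m and angle between the x axis of housing and the x axis of jig, either way round below 0.03 rad and angle between housing's own z axis and vertical below 0.05 rad and linear speed of housing below 0.01 m/s); the robot touches nothing.
It fails at once if the housing is lifted more than 8 mm off the plate or tipped more than 0.2 rad (z of housing in the frame of jig above 0.02 m or angle between housing's own z axis and vertical above 0.2 rad).
It fails at once if the housing or the lever arm is gripped or forced with more than 35 N (contact force between the fingers and housing above 35 N or contact force between the fingers and cam_lever above 35 N).
It fails at once if another thing on the bench is moved more than 20 mm (distance of any of gland_a, gland_b, cover, spare_a, spare_b, screwdriver, tub from where it was at the start of the episode above 0.02 m).
It also fails if it takes over 48 s, if anything falls off the work surface, if the arm or the gripper's body presses on something with over 40 N, if the wrist force passes 120 N, or if a joint passes its speed limit or range.

## Working session

There is one attempt and no reset: what is moved stays moved. The work goes in short steps, Python scripts to look and compute and a tool call to move; the robot and the scene stay as the last step left them, time stands still between calls to the robot, and variables do not carry over. Pictures are saved under pics/ and viewed, at most 10 in all, crops included, and the job is handed in when it is done.

Besides the shell and the picture viewer there is one more tool, called after "Call:" in YAML: its name, and indented under it one key for each argument. drive_tool: Moves the arm, as the interface text tells. Its arguments: {"type":"object","properties":{"rows":{"type":"string"},"newtons":{"type":"number"}},"required":["rows"]}

```bash
mkdir -p pics
cat > h.py <<'E'
import numpy as np, cv2
from station import monitor, eyes, robot
def px(c,P):
    q=c["R"]@np.asarray(P,float)+c["t"]; return np.array([c["fx"]*q[0]/q[2]+c["cx"],c["fy"]*q[1]/q[2]+c["cy"]])
def ray(c,uv,z):
    R=np.array(c["R"]);t=np.array(c["t"]);o=-R.T@t
    d=R.T@np.array([(uv[0]-c["cx"])/c["fx"],(uv[1]-c["cy"])/c["fy"],1]); return o+d*(z-o[2])/d[2]
def save(c,n,s=1.5): cv2.imwrite("pics/"+n,cv2.resize(c["color"][:,:,::-1],None,fx=s,fy=s))
E
python3 - <<'E'
from h import *
import pickle
D={n:eyes.capture(n) for n in("top","side")}
pickle.dump(D,open("d0.pkl","wb"))
for n in D: save(D[n],n+"0.png"); print(n,-np.array(D[n]["R"]).T@D[n]["t"],D[n]["fx"])
E
```

```text
top [ 0.43907019 -0.00447007  1.1106928 ] 402.2634626197421
side [0.4115673  0.83903922 0.75196966] 388.48952389217806
```

View pics/top0.png

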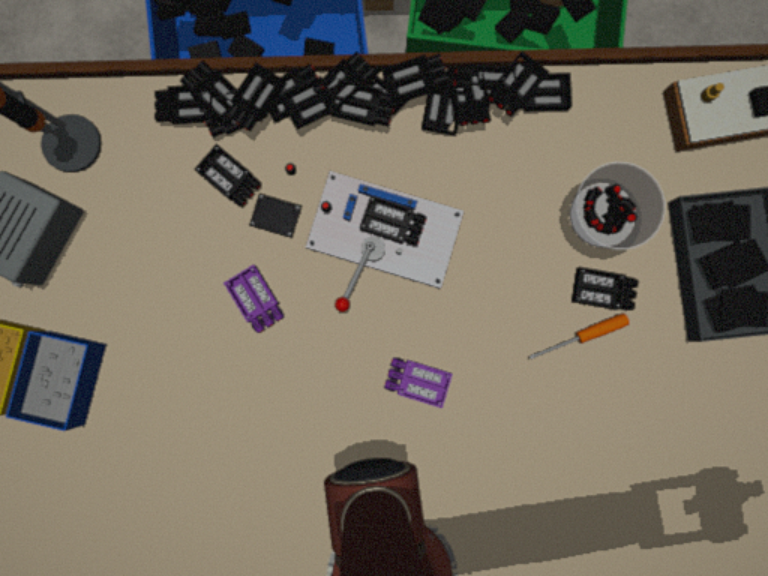

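View pics/side0.png

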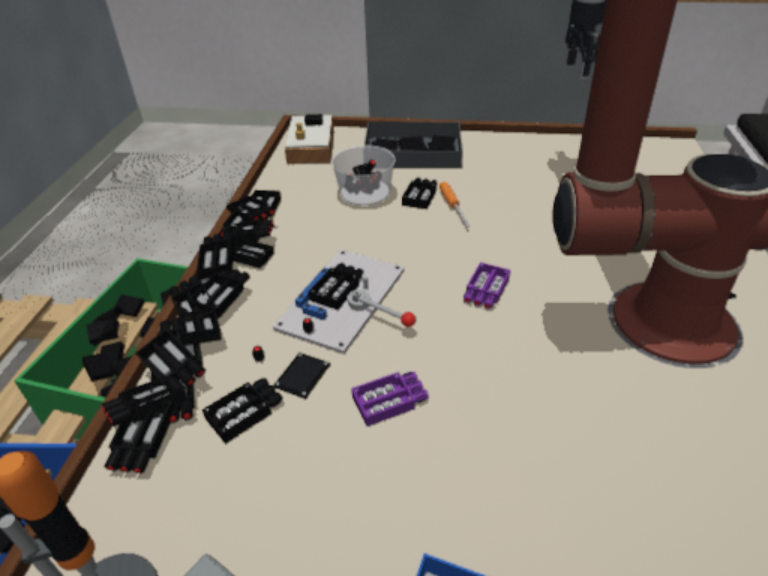

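The top view (1.5× pixels) shows the plate with corners near (332,172), (463,210), (440,288) and (307,248). The fence is at (388,196), the stop at (350,207), the housing at (393,220), the pivot at (370,246) and the ball at (343,304). The side view agrees. Next I measure.

```bash
cat > meas.py <<'E'
from h import *
def jig(c):
    im=c["color"].astype(int); hsv=cv2.cvtColor(c["color"],cv2.COLOR_RGB2HSV)
    m=((hsv[...,1]<45)&(hsv[...,2]>130)).astype(np.uint8)
    m[:, :190]=0; m[:,320:]=0; m[:105]=0; m[200:]=0
    cs,_=cv2.findContours(m,0,2); k=max(cs,key=cv2.contourArea)
    P=np.array([ray(c,p[0],.012)[:2] for p in cv2.convexHull(k)],np.float32)
    # drop points outside is unnecessary: hull of plate only
    (o,s,a)=cv2.minAreaRect(P*1000); 
    return np.array(o)/1000,s,a
def ball(c,lo=(0,0,0)):
    im=c["color"].astype(int); m=((im[...,0]>110)&(im[...,1]<60)&(im[...,2]<60)).astype(np.uint8)
    n,l,st,ce=cv2.connectedComponentsWithStats(m)
    return [(ray(c,ce[i],.032)[:2].round(4),st[i,4],ce[i].round(1)) for i in range(1,n) if st[i,4]>25]
class J:
    def __init__(s,o,th): s.o=np.array(o);s.th=th;s.R=np.array([[np.cos(th),-np.sin(th)],[np.sin(th),np.cos(th)]])
    def w(s,p): return s.o+s.R@np.array(p)
    def j(s,p): return s.R.T@(np.array(p)[:2]-s.o)
E
python3 - <<'E'
from meas import *; import pickle
D=pickle.load(open("d0.pkl","rb")); c=D["top"]
print(jig(c)); print(ball(c)); print([b for b in ball(D["side"])])
o,s,a=jig(c)
# side-view blue fence/stop check
for n in D:
    cc=D[n]; h=cv2.cvtColor(cc["color"],cv2.COLOR_RGB2HSV)
    m=((h[...,0]>98)&(h[...,0]<118)&(h[...,1]>120)&(h[...,2]>60)).astype(np.uint8)
    k,l,st,ce=cv2.connectedComponentsWithStats(m)
    for i in range(1,k):
        if 20<st[i,4]<800: print(n,ce[i],st[i,4],ray(cc,ce[i],.03))
c=D["top"]; crop=c["color"][105:215,195:320]
cv2.imwrite("pics/crop0.png",cv2.resize(crop[:,:,::-1],None,fx=6,fy=5.4,interpolation=cv2.INTER_CUBIC))
E
```

```text
(array([ 6.21985107e-01, -1.62567139e-04]), (262.4773254394531, 152.23684692382812), 71.51639556884766)
[(array([0.4856, 0.0797]), np.int32(62), array([227.5, 202.2]))]
[(array([0.4854, 0.0781]), np.int32(55), array([271.7, 212.6]))]
top [100.17424242  19.43939394] 132 [1.00427178 0.42481409 0.03      ]
top [129.58723404  24.1106383 ] 470 [0.98860081 0.34278101 0.03      ]
top [257.97109827 130.74566474] 173 [ 0.67834221 -0.0070137   0.03      ]
top [232.92982456 138.10526316] 57 [0.65980058 0.06161248 0.03      ]
top [ 30.54572271 252.84365782] 339 [0.36409151 0.60724401 0.03      ]
side [207.45853659 199.04878049] 205 [0.67153296 0.03804593 0.03      ]
side [ 28.91060291 302.004158  ] 481 [0.98425877 0.40898232 0.03      ]
side [294.55835962 378.32176656] 317 [0.40203696 0.51008143 0.03      ]
```

View pics/crop0.png

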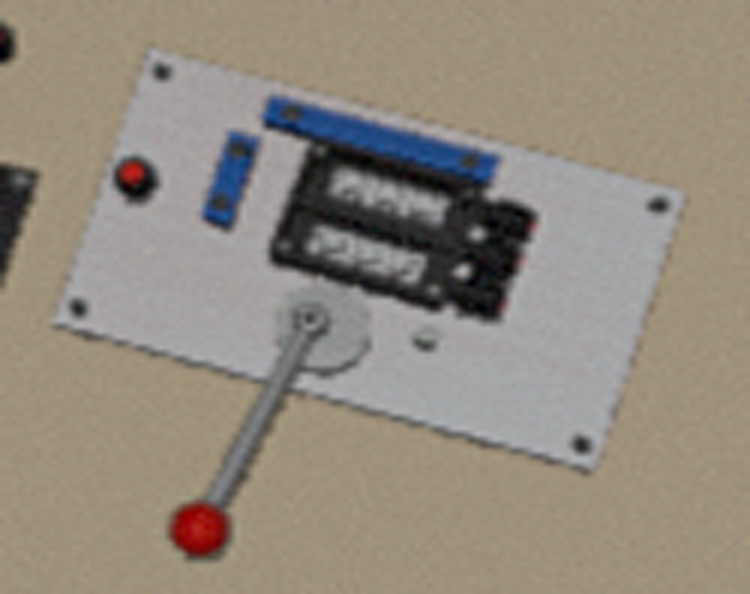

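The crop shows the box corners at (310,148), (272,258) and (432,308), plus the glands' ends on the right. The jig fits (262×152 mm) and the knob is 114 mm from the pivot, so both check out. Next I locate the housing.

```bash
cat >> meas.py <<'E'
JG=J((.622,-.0002),np.radians(-18.48))
def lever(c):
    b=min((x[0] for x in ball(c)),key=lambda p:abs(np.linalg.norm(p-JG.w((-.0417,.015)))-.115))
    d=JG.j(b)-np.array([-.0417,.015]); return b,np.linalg.norm(d),(np.arctan2(d[1],d[0])-2.880)%(2*np.pi)
def housing(c):
    # dark pixels on the plate, in jig coordinates at the box top (z .036)
    v=c["color"].max(2); ys,xs=np.nonzero(v<75)
    P=np.array([JG.j(ray(c,(x,y),.036)) for x,y in zip(xs,ys)])
    k=(P[:,0]>-.03)&(P[:,0]<.055)&(P[:,1]>-.1)&(P[:,1]<.063); return P[k]*1000
E
python3 - <<'E'
from meas import *; import pickle
D=pickle.load(open("d0.pkl","rb")); c=D["top"]
print(lever(c)); P=housing(c); print(len(P),P.min(0),P.max(0),np.percentile(P,[1,99],axis=0))
for lo in range(-80,62,8):
    q=P[(P[:,1]>lo)&(P[:,1]<=lo+8)]; print(lo,len(q),q[:,0].min().round(1) if len(q) else 0,q[:,0].max().round(1) if len(q) else 0)
for uv in((246.7,132.4),(240.3,152.8),(267,162)): print(JG.j(ray(c,uv,.036)))
print("gland end mid",JG.j(ray(c,(281,153.5),.024)))
s=monitor.observe();print({k:s[k] for k in("eef_pos","eef_rot","wrist_force","finger_gap","time")})
E
```

```text
(array([0.4856, 0.0797]), np.float64(0.11434663468283744), np.float64(0.10754977836081014))
695 [-19.928037   -65.67762212] [54.94027698 59.79288418] [[-18.53584519 -64.32933253]
 [ 48.18931714  48.76408748]]
-80 0 0 0
-72 10 -6.3 39.4
-64 62 -16.5 40.4
-56 64 -16.2 41.5
-48 46 -14.4 40.9
-40 69 -18.4 48.0
-32 63 -19.9 54.3
-24 39 -18.9 47.7
-16 41 -19.5 47.9
-8 37 -18.4 47.1
0 37 -19.0 48.2
8 38 -18.8 47.6
16 38 -18.5 47.1
24 61 -18.3 47.3
32 66 -17.3 46.6
40 16 -15.5 47.6
48 5 47.1 54.9
56 3 47.3 54.1
[0.04106147 0.03885298]
[-0.0173021   0.03890395]
[-0.02016118 -0.03726679]
gland end mid [ 0.01505681 -0.0666895 ]
{'eef_pos': array([ 0.14229528, -0.60795152,  0.19884404]), 'eef_rot': array([-1.79891700e+02, -1.15453748e-02,  1.31680132e+01]), 'wrist_force': array([-0.04561802, -0.17643609, -0.05134398]), 'finger_gap': 0.0853686371538051, 'time': 0.1}
```

Housing origin is about jig (15, −1) mm, so it has about 24 mm to travel. The lever is at 0.11 rad. Now I close the fingers and move behind the glands.

Call:
drive_tool:
  rows: "0 0 8 0.03 0.034 0 0; 0 0 16 0.06 0.068 0 0; 0 0 24 0.09 0.1 0 0; 0 0 32 0.12 0.134 0 0; 0 0 40 0.15 0.165 0 0"
  newtons: 20

```text
time: 0.6
eef_pos: [0.2931, -0.4417, 0.1994]
eef_rot: [-180.0, -0.0, 53.5]
wrist_force: [0.4, 0.2, -0.5]
finger_gap: 0.0124
finger_force: 0.0
```

Call:
drive_tool:
  rows: "0 0 4 0.03 0.034 0 0; 0 0 8 0.06 0.068 0 0; 0 0 12 0.09 0.1 0 0; 0 0 16 0.12 0.134 0 0; 0 0 18.3 0.15 0.165 0 0"

```text
time: 1.1
eef_pos: [0.4431, -0.2766, 0.1996]
eef_rot: [-180.0, -0.0, 71.6]
wrist_force: [1.2, -1.1, 0.3]
finger_gap: 0.0001
finger_force: 0.0
```

Call:
drive_tool:
  rows: "0 0 0 0.03 0.034 0 0; 0 0 0 0.06 0.068 0 0; 0 0 0 0.09 0.1 -0.02 0; 0 0 0 0.12 0.134 -0.04 0; 0 0 0 0.15 0.165 -0.06 0"

```text
time: 1.6
eef_pos: [0.5932, -0.1116, 0.139]
eef_rot: [-180.0, 0.0, 71.5]
wrist_force: [0.2, -0.3, 0.7]
finger_gap: 0.0
finger_force: 0.0
```

```bash
cat > st.py <<'E'
from meas import *
s=monitor.observe(); p=np.array(s["eef_pos"])
print("t",round(s["time"],2),"pos",p.round(4),"jig",JG.j(p).round(4),"rot",np.array(s["eef_rot"]).round(2),"F",np.array(s["wrist_force"]).round(1),"gap",round(s["finger_gap"],4))
E
python3 st.py
```

```text
t 1.6 pos [ 0.5932 -0.1116  0.139 ] jig [ 0.008  -0.1148] rot [-180.     0.    71.5] F [ 0.2 -0.3  0.7] gap 0.0
```

Call:
drive_tool:
  rows: "0 0 0 0.0105 0.0065 -0.03 0; 0 0 0 0.0105 0.0065 -0.06 0; 0 0 0 0.0105 0.0065 -0.09 0; 0 0 0 0.0105 0.0065 -0.11 0; 0 0 0 0.0105 0.0065 -0.12 0"

```text
time: 2.1
eef_pos: [0.6006, -0.1063, 0.0166]
eef_rot: [-179.7, 0.0, 71.5]
wrist_force: [0.6, 0.0, -1.5]
finger_gap: 0.0001
finger_force: 0.0
```

Call:
drive_tool:
  rows: "0 0 0 0.001 0.003 0 0; 0 0 0 0.002 0.006 0 0; 0 0 0 0.0035 0.0095 0 0; 0 0 0 0.005 0.014 0 0; 0 0 0 0.0055 0.0165 0 0"

```text
time: 2.6
eef_pos: [0.6093, -0.0902, 0.0212]
eef_rot: [179.9, -0.0, 71.5]
wrist_force: [0.0, -0.2, 0.6]
finger_gap: -0.0001
finger_force: 0.0
```

```bash
python3 st.py; python3 -c "
from h import *
c=eyes.capture('side'); cv2.imwrite('pics/s1.png',cv2.resize(c['color'][150:240,170:290,::-1],None,fx=6,fy=6,interpolation=cv2.INTER_CUBIC))"
```

```text
t 2.6 pos [ 0.6093 -0.0902  0.0212] jig [ 0.0165 -0.0894] rot [ 1.7989e+02 -1.0000e-02  7.1490e+01] F [ 0.  -0.2  0.6] gap -0.0001
```

View pics/s1.png

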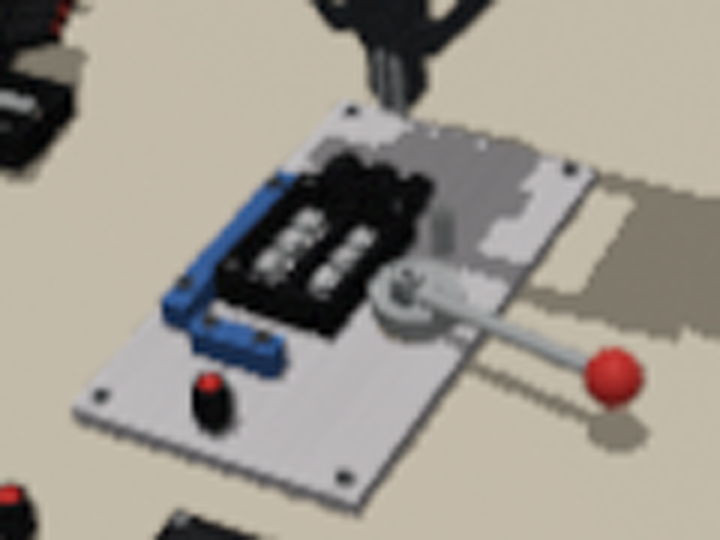

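The crop shows the shut fingertip behind the glands at (390,90), with a clear line to the stop.

Call:
drive_tool:
  rows: "0 0 0 0.0006 0.0019 -0.001 0; 0 0 0 0.0013 0.0038 -0.002 0; 0 0 0 0.0019 0.0057 -0.002 0; 0 0 0 0.0025 0.0076 -0.002 0; 0 0 0 0.0032 0.0095 -0.002 0"

```text
time: 3.15
eef_pos: [0.6116, -0.0809, 0.0179]
eef_rot: [-180.0, 0.0, 71.5]
wrist_force: [-0.6, 0.3, -0.3]
finger_gap: 0.0003
finger_force: 0.0
```

Call:
drive_tool:
  rows: "0 0 0 0.0006 0.0019 0 0; 0 0 0 0.0013 0.0038 0 0; 0 0 0 0.0019 0.0057 0 0; 0 0 0 0.0025 0.0076 0 0; 0 0 0 0.0032 0.0095 0 0"

```text
time: 3.65
eef_pos: [0.6148, -0.0714, 0.018]
eef_rot: [-180.0, -0.0, 71.5]
wrist_force: [-0.3, -0.4, -0.4]
finger_gap: 0.0
finger_force: 0.0
```

```bash
python3 st.py
```

```text
t 3.65 pos [ 0.6148 -0.0714  0.018 ] jig [ 0.0157 -0.0698] rot [-180.     -0.     71.47] F [-0.3 -0.4 -0.4] gap 0.0
```

Call:
drive_tool:
  rows: "0 0 0 0.0006 0.0019 0 0; 0 0 0 0.0013 0.0038 0 0; 0 0 0 0.0016 0.0047 0 0; 0 0 0 0.0019 0.0057 0 0; 0 0 0 0.0022 0.0066 0 0"

```text
time: 4.15
eef_pos: [0.6169, -0.0649, 0.018]
eef_rot: [-180.0, 0.0, 71.5]
wrist_force: [0.1, 0.9, -0.5]
finger_gap: 0.0002
finger_force: 0.0
```

```bash
cat > look.py <<'E'
from meas import *; import sys
c=eyes.capture("top"); print("lever",lever(c)); P=housing(c)
q=P[(P[:,0]>-12)&(P[:,0]<40)]; print("y max by x:",[(x,q[(q[:,0]>x)&(q[:,0]<=x+8)][:,1].max().round(1)) for x in range(-12,36,8)])
print("x min by y",[(y,P[(P[:,1]>y)&(P[:,1]<=y+10)][:,0].min().round(1)) for y in range(-10,60,10) if ((P[:,1]>y)&(P[:,1]<=y+10)).any()])
if len(sys.argv)>1: cv2.imwrite("pics/"+sys.argv[1],cv2.resize(c["color"][105:215,195:320,::-1],None,fx=6,fy=5.4,interpolation=cv2.INTER_CUBIC))
E
python3 st.py; python3 look.py t2.png
```

```text
t 4.15 pos [ 0.6169 -0.0649  0.018 ] jig [ 0.0157 -0.063 ] rot [-180.      0.     71.47] F [ 0.1  0.9 -0.5] gap 0.0002
lever (array([0.4847, 0.0789]), np.float64(0.11478485340709245), np.float64(0.11733976085923192))
y max by x: [(-12, np.float64(41.9)), (-4, np.float64(41.8)), (4, np.float64(40.8)), (12, np.float64(40.7)), (20, np.float64(40.5)), (28, np.float64(40.3))]
x min by y [(-10, np.float64(5.5)), (10, np.float64(-18.0)), (20, np.float64(-17.5)), (30, np.float64(-17.3)), (40, np.float64(-15.5)), (50, np.float64(47.1))]
```

View pics/t2.png

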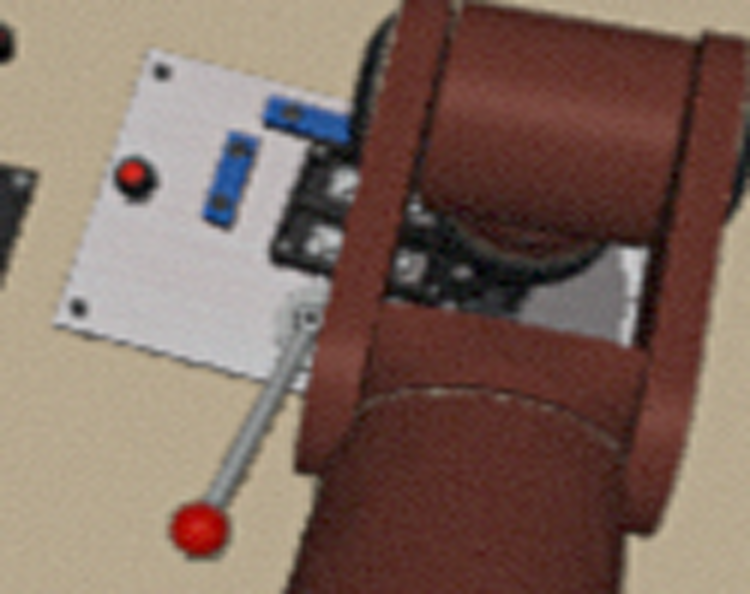

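The top view shows the box's front corner still at (272,258), so it has hardly moved. I'll check from the side.

```bash
python3 -c "
from meas import *
c=eyes.capture('side'); print(px(c,(.6093,-.0902,.0212)))
s=monitor.observe(); p=np.array(s['eef_pos']); print(px(c,p),px(c,p+[0,0,.05]))
for n,j,z in(('gland end top',(.015,-.069),.034),('box corner',(-.017,.041),.036),('box corner b',(.047,.041),.036)): print(n,px(c,[*JG.w(j),z]))
cv2.imwrite('pics/s2.png',cv2.resize(c['color'][140:230,180:280,::-1],None,fx=6,fy=6,interpolation=cv2.INTER_CUBIC))"
```

```text
[236.81485353 175.08948114]
[233.0203937  180.88452512] [231.9318796  167.65539516]
gland end top [233.83901955 175.64181764]
box corner [225.22121421 200.04084701]
box corner b [205.5832737 193.9954821]
```

View pics/s2.png

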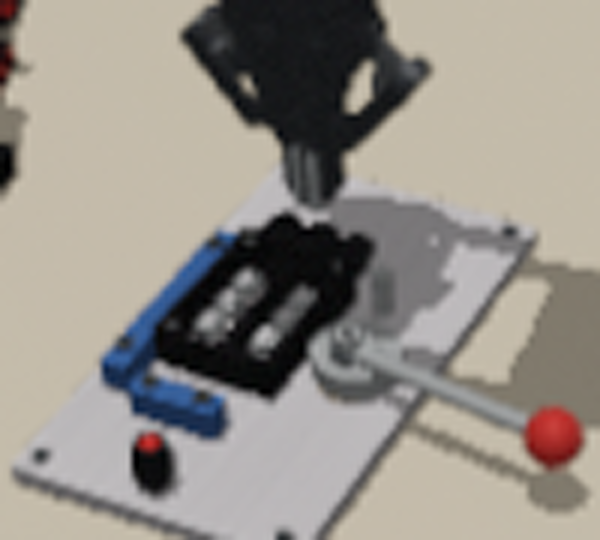

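```bash
python3 -c "
from meas import *
c=eyes.capture('side'); R=np.array(c['R'])
s=monitor.observe(); print(s['eef_pos'])
for v in range(164,184):
  o=[]
  for u in (230,232,234):
    d=c['depth'][v,u]; X=R.T@(np.array([(u-c['cx'])/c['fx']*d,(v-c['cy'])/c['fy']*d,d])-c['t']); o.append((*(JG.j(X)*1000).round(0),(X[2]*1000).round(0), int(c['color'][v,u].max())))
  print(v,o)
"|sed 's/np.float64(\([^)]*\))/\1/g'
```

```text
[ 0.61695472 -0.06490857  0.01798847]
164 [(15.0, -53.0, 88.0, 40), (6.0, -49.0, 93.0, 25), (2.0, -53.0, 92.0, 25)]
165 [(16.0, -54.0, 84.0, 43), (7.0, -50.0, 89.0, 46), (2.0, -52.0, 89.0, 24)]
166 [(16.0, -53.0, 81.0, 52), (7.0, -50.0, 85.0, 69), (3.0, -54.0, 84.0, 27)]
167 [(15.0, -51.0, 78.0, 56), (8.0, -51.0, 81.0, 76), (4.0, -55.0, 79.0, 26)]
168 [(15.0, -52.0, 74.0, 57), (9.0, -53.0, 76.0, 78), (4.0, -54.0, 76.0, 25)]
169 [(17.0, -54.0, 69.0, 57), (10.0, -54.0, 71.0, 81), (3.0, -54.0, 73.0, 26)]
170 [(-466.0, 729.0, 752.0, 60), (11.0, -55.0, 66.0, 81), (6.0, -58.0, 66.0, 26)]
171 [(15.0, -50.0, 65.0, 56), (9.0, -51.0, 66.0, 82), (5.0, -55.0, 65.0, 28)]
172 [(16.0, -51.0, 60.0, 56), (9.0, -50.0, 63.0, 84), (7.0, -58.0, 58.0, 27)]
173 [(15.0, -49.0, 58.0, 63), (10.0, -52.0, 58.0, 86), (5.0, -55.0, 57.0, 64)]
174 [(17.0, -51.0, 52.0, 138), (9.0, -50.0, 56.0, 88), (7.0, -58.0, 50.0, 102)]
175 [(45.0, -96.0, 8.0, 177), (11.0, -51.0, 50.0, 137), (32.0, -98.0, 10.0, 147)]
176 [(41.0, -90.0, 10.0, 151), (36.0, -93.0, 9.0, 151), (30.0, -94.0, 10.0, 151)]
177 [(26.0, -65.0, 28.0, 96), (30.0, -83.0, 14.0, 55), (14.0, -68.0, 30.0, 51)]
178 [(27.0, -66.0, 23.0, 12), (16.0, -59.0, 32.0, 17), (11.0, -63.0, 31.0, 13)]
179 [(21.0, -55.0, 30.0, 16), (14.0, -55.0, 32.0, 17), (10.0, -60.0, 29.0, 16)]
180 [(16.0, -47.0, 33.0, 11), (14.0, -54.0, 28.0, 14), (8.0, -55.0, 29.0, 11)]
181 [(12.0, -40.0, 35.0, 14), (11.0, -49.0, 29.0, 13), (6.0, -53.0, 28.0, 15)]
182 [(12.0, -39.0, 32.0, 13), (6.0, -40.0, 34.0, 14), (3.0, -47.0, 29.0, 12)]
183 [(11.0, -36.0, 31.0, 12), (5.0, -38.0, 31.0, 15), (-2.0, -39.0, 33.0, 12)]
```

The depth image shows the finger's underside at about z = 50 mm, although the TCP is reported at 18 mm. So the finger is passing over the glands. I'll back off and measure the true tip.

Call:
drive_tool:
  rows: "0 0 0 -0.003 -0.009 0 0; 0 0 0 -0.006 -0.018 0 0; 0 0 0 -0.0095 -0.0285 0 0; 0 0 0 -0.0125 -0.038 0 0; 0 0 0 -0.0125 -0.038 0 0"

```text
time: 4.8
eef_pos: [0.604, -0.1046, 0.018]
eef_rot: [-180.0, 0.0, 71.3]
wrist_force: [-0.2, -0.2, 0.1]
finger_gap: 0.0001
finger_force: 0.0
```

```bash
cat > tip.py <<'E'
from meas import *
s=monitor.observe(); p=np.array(s["eef_pos"]); pj=JG.j(p)*1000
for n in("side","top"):
    c=eyes.capture(n); R=np.array(c["R"]); v,u=np.nonzero(c["depth"]>0); d=c["depth"][v,u]
    X=(np.stack([(u-c["cx"])/c["fx"]*d,(v-c["cy"])/c["fy"]*d,d],1)-c["t"])@R
    Q=np.c_[(X[:,:2]-JG.o)@JG.R,X[:,2]]*1000
    k=(abs(Q[:,0]-pj[0])<40)&(abs(Q[:,1]-pj[1])<30)&(Q[:,2]>22)&(Q[:,2]<100); Q=Q[k]
    print(n,len(Q),"tcp",pj.round(1),(p[2]*1000).round(1))
    if n=="side":
        for z in range(22,100,5):
            q=Q[(Q[:,2]>=z)&(Q[:,2]<z+5)]
            if len(q)>1: print(z,len(q),q.min(0).round(),q.max(0).round())
E
python3 st.py; python3 tip.py
```

```text
t 4.8 pos [ 0.604  -0.1046  0.018 ] jig [ 0.016  -0.1047] rot [-1.800e+02  1.000e-02  7.135e+01] F [-0.2 -0.2  0.1] gap 0.0001
side 154 tcp [  16.  -104.7] 18.0
47 2 [  8. -98.  49.] [ 12. -92.  51.]
52 11 [   3. -109.   52.] [ 25. -91.  56.]
57 14 [   2. -110.   57.] [ 28. -90.  62.]
62 12 [   0. -108.   62.] [ 18. -92.  67.]
67 13 [   1. -107.   67.] [ 28. -90.  71.]
72 11 [   1. -110.   72.] [ 26. -94.  75.]
77 16 [  -1. -103.   77.] [ 26. -91.  82.]
82 9 [   4. -100.   82.] [ 25. -92.  86.]
87 13 [  -2. -100.   87.] [ 32. -90.  92.]
92 26 [-17. -98.  92.] [ 47. -88.  97.]
97 27 [ -19. -114.   97.] [ 49. -91. 100.]
top 0 tcp [  16.  -104.7] 18.0
```

Tip is really about 31 mm above the reported TCP height, and x and y agree. I'll lower in guarded steps.

Call:
drive_tool:
  rows: "0 0 0 0 0 -0.005 0; 0 0 0 0 0 -0.01 0; 0 0 0 0 0 -0.015 0; 0 0 0 0 0 -0.02 0; 0 0 0 0 0 -0.02 0"

```text
time: 5.4
eef_pos: [0.6036, -0.1025, -0.0034]
eef_rot: [-179.9, 0.0, 71.5]
wrist_force: [-0.3, 0.1, -0.8]
finger_gap: -0.0003
finger_force: 0.0
```

```bash
python3 st.py; python3 tip.py
```

```text
t 5.4 pos [ 0.6036 -0.1025 -0.0034] jig [ 0.0149 -0.1028] rot [-179.87    0.     71.49] F [-0.3  0.1 -0.8] gap -0.0003
side 277 tcp [  14.9 -102.8] -3.4
27 4 [  7. -94.  29.] [ 21. -92.  29.]
32 11 [   1. -102.   32.] [ 27. -89.  37.]
37 10 [   1. -111.   37.] [ 19. -89.  42.]
42 16 [  -1. -108.   42.] [ 24. -88.  47.]
47 13 [  -1. -106.   47.] [ 26. -90.  52.]
52 13 [  -0. -103.   52.] [ 28. -90.  56.]
57 13 [  -0. -102.   57.] [ 27. -88.  61.]
62 9 [ -2. -96.  63.] [ 20. -89.  67.]
67 16 [-14. -97.  67.] [ 40. -88.  72.]
72 27 [ -17. -108.   72.] [ 48. -87.  77.]
77 37 [ -20. -113.   77.] [ 50. -85.  82.]
82 34 [ -25. -111.   82.] [ 53. -88.  87.]
87 22 [ -24. -119.   87.] [ 52. -85.  92.]
92 33 [ -25. -109.   92.] [ 55. -83.  97.]
97 19 [ -25. -106.   97.] [ 54. -84. 100.]
top 5 tcp [  14.9 -102.8] -3.4
```

Call:
drive_tool:
  rows: "0 0 0 0 0 -0.003 0; 0 0 0 0 0 -0.006 0; 0 0 0 0 0 -0.008 0; 0 0 0 0.002 0.006 -0.008 0; 0 0 0 0.004 0.012 -0.008 0"

```text
time: 6.0
eef_pos: [0.6086, -0.0906, -0.01]
eef_rot: [-180.0, -0.0, 71.4]
wrist_force: [0.3, 0.1, 0.4]
finger_gap: -0.0001
finger_force: 0.0
```

Call:
drive_tool:
  rows: "0 0 0 0.0006 0.0019 0 0; 0 0 0 0.0013 0.0038 0 0; 0 0 0 0.0019 0.0057 0 0; 0 0 0 0.0025 0.0076 0 0; 0 0 0 0.0032 0.0095 0 0"

```text
time: 6.5
eef_pos: [0.6117, -0.0814, -0.0099]
eef_rot: [180.0, 0.0, 71.5]
wrist_force: [-0.5, 0.7, 0.2]
finger_gap: 0.0001
finger_force: 0.0
```

Call:
drive_tool:
  rows: "0 0 0 0.0006 0.0019 0 0; 0 0 0 0.0013 0.0038 0 0; 0 0 0 0.0019 0.0057 0 0; 0 0 0 0.0025 0.0076 0 0; 0 0 0 0.0032 0.0095 0 0"

```text
time: 7.0
eef_pos: [0.6149, -0.0719, -0.01]
eef_rot: [180.0, 0.0, 71.5]
wrist_force: [-0.3, -1.3, 0.1]
finger_gap: -0.0003
finger_force: 0.5
```

```bash
python3 st.py; python3 look.py
```

```text
t 7.0 pos [ 0.6149 -0.0719 -0.01  ] jig [ 0.016  -0.0702] rot [180.     0.    71.46] F [-0.3 -1.3  0.1] gap -0.0003
lever (array([0.4847, 0.0789]), np.float64(0.11478485340709245), np.float64(0.11733976085923192))
y max by x: [(-12, np.float64(50.5)), (-4, np.float64(50.3)), (4, np.float64(50.2)), (12, np.float64(50.0)), (20, np.float64(49.9)), (28, np.float64(49.7))]
x min by y [(0, np.float64(-19.0)), (10, np.float64(-18.8)), (20, np.float64(-19.3)), (30, np.float64(-18.3)), (40, np.float64(-18.8)), (50, np.float64(-10.0))]
```

The housing is moving: its front edge is at 50, with about 14.5 mm left.

Call:
drive_tool:
  rows: "0 0 0 0.0008 0.0024 0 0; 0 0 0 0.0016 0.0048 0 0; 0 0 0 0.0024 0.0072 0 0; 0 0 0 0.0032 0.0096 0 0; 0 0 0 0.0036 0.0108 0 0"

```text
time: 7.55
eef_pos: [0.6185, -0.0609, -0.01]
eef_rot: [-180.0, -0.0, 71.5]
wrist_force: [-0.4, -0.9, 0.8]
finger_gap: -0.0
finger_force: 0.6
```

Call:
drive_tool:
  rows: "0 0 0 0.0002 0.0005 0 0; 0 0 0 0.0003 0.001 0 0; 0 0 0 0.0005 0.0014 0 0; 0 0 0 0.0006 0.0019 0 0; 0 0 0 0.0006 0.0019 0 0"

```text
time: 8.05
eef_pos: [0.6189, -0.0601, -0.01]
eef_rot: [180.0, 0.1, 71.5]
wrist_force: [-1.6, -4.1, 1.7]
finger_gap: -0.0001
finger_force: 2.6
```

```bash
python3 st.py; python3 look.py
```

```text
t 8.05 pos [ 0.6189 -0.0601 -0.01  ] jig [ 0.016  -0.0578] rot [1.7999e+02 9.0000e-02 7.1470e+01] F [-1.6 -4.1  1.7] gap -0.0001
lever (array([0.4847, 0.0789]), np.float64(0.11478485340709245), np.float64(0.11733976085923192))
y max by x: [(-12, np.float64(62.4)), (-4, np.float64(62.3)), (4, np.float64(63.0)), (12, np.float64(62.0)), (20, np.float64(62.8)), (28, np.float64(62.7))]
x min by y [(-10, np.float64(-23.6)), (0, np.float64(48.2)), (10, np.float64(-19.5)), (20, np.float64(-20.1)), (30, np.float64(-19.9)), (40, np.float64(-19.6)), (50, np.float64(-19.4))]
```

Call:
drive_tool:
  rows: "0 0 0 0.0002 0.0005 0 0; 0 0 0 0.0003 0.001 0 0; 0 0 0 0.0003 0.001 0 0; 0 0 0 0.0003 0.001 0 0"

```text
time: 8.5
eef_pos: [0.6191, -0.0601, -0.0099]
eef_rot: [180.0, 0.2, 71.5]
wrist_force: [-2.3, -8.5, 0.3]
finger_gap: -0.0003
finger_force: 4.1
```

```bash
python3 st.py; sed -i 's/P\[:,1\]<.063/P[:,1]<.075/' meas.py; python3 look.py t3.png
```

```text
t 8.5 pos [ 0.6191 -0.0601 -0.0099] jig [ 0.0163 -0.0578] rot [179.97   0.18  71.47] F [-2.3 -8.5  0.3] gap -0.0003
lever (array([0.4847, 0.0789]), np.float64(0.11478485340709245), np.float64(0.11733976085923192))
y max by x: [(-12, np.float64(63.3)), (-4, np.float64(71.7)), (4, np.float64(63.0)), (12, np.float64(62.0)), (20, np.float64(62.8)), (28, np.float64(72.1))]
x min by y [(-10, np.float64(-23.6)), (0, np.float64(48.2)), (10, np.float64(-19.5)), (20, np.float64(-20.1)), (30, np.float64(-19.9)), (40, np.float64(-19.6)), (50, np.float64(-19.4))]
```

View pics/t3.png

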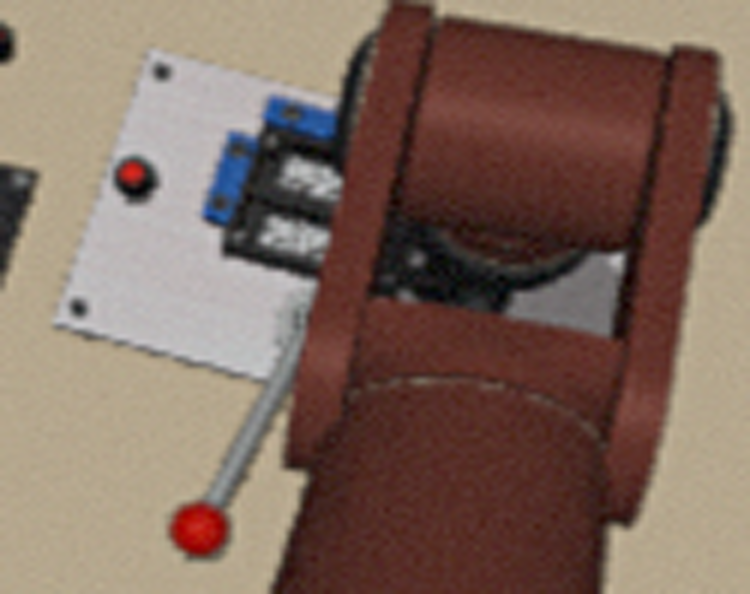

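The housing's end meets the stop at (240,190), and the lever is still open at 0.117 rad. Step 1 is met. I'll back off, rise and go over to the lever.

Call:
drive_tool:
  rows: "0 0 0 -0.003 -0.009 0 0; 0 0 0 -0.0065 -0.019 0 0; 0 0 0 -0.0095 -0.0285 0 0; 0 0 0 -0.0095 -0.0285 0.03 0; 0 0 0 -0.0095 -0.0285 0.07 0"

```text
time: 9.05
eef_pos: [0.607, -0.0867, 0.0575]
eef_rot: [-179.6, -0.0, 71.4]
wrist_force: [0.3, -0.7, -0.1]
finger_gap: 0.0002
finger_force: 0.0
```

Call:
drive_tool:
  rows: "0 0 0 0 0 0.04 0; 0 0 -3 -0.015 0.035 0.05 0; 0 0 -5 -0.03 0.07 0.05 0; 0 0 -8.2 -0.046 0.105 0.05 0; 0 0 -8.2 -0.062 0.14 0.05 0"

```text
time: 9.55
eef_pos: [0.5472, 0.0541, 0.1102]
eef_rot: [180.0, -0.1, 63.2]
wrist_force: [-0.8, 0.6, 0.3]
finger_gap: -0.0002
finger_force: 0.0
```

```bash
python3 st.py; python3 look.py
```

```text
t 9.55 pos [0.5472 0.0541 0.1102] jig [-0.0882  0.0278] rot [ 1.7999e+02 -6.0000e-02  6.3160e+01] F [-0.8  0.6  0.3] gap -0.0002
lever (array([0.4807, 0.0783]), np.float64(0.11811001177293726), np.float64(0.1371183551686843))
y max by x: [(-12, np.float64(31.6)), (-4, np.float64(31.4)), (4, np.float64(34.7)), (12, np.float64(74.0)), (20, np.float64(74.8)), (28, np.float64(72.1))]
x min by y [(-10, np.float64(-22.8)), (0, np.float64(11.0)), (10, np.float64(36.4)), (20, np.float64(-29.7)), (30, np.float64(-12.3)), (40, np.float64(21.6)), (50, np.float64(24.7))]
```

Call:
drive_tool:
  rows: "0 0 0 -0.0075 0.015 0 0; 0 0 0 -0.015 0.03 0 0; 0 0 0 -0.015 0.03 -0.03 0; 0 0 0 -0.015 0.03 -0.065 0; 0 0 0 -0.015 0.03 -0.1 0"

```text
time: 10.1
eef_pos: [0.5335, 0.0833, 0.0096]
eef_rot: [179.9, -0.1, 63.2]
wrist_force: [0.5, -0.3, -0.7]
finger_gap: 0.0004
finger_force: 0.0
```

Call:
drive_tool:
  rows: "0 0 0 0 0 -0.01 0; 0 0 0 0 0 -0.02 0; 0 0 0 0 0 -0.02 0"

```text
time: 10.4
eef_pos: [0.5328, 0.0831, -0.0102]
eef_rot: [-180.0, 0.0, 63.2]
wrist_force: [0.2, -0.0, -0.0]
finger_gap: 0.0
finger_force: 0.0
```

```bash
cat > arc.py <<'E'
from meas import *; import sys
pv=JG.w((-.0417,.015)); s=monitor.observe(); p=np.array(s["eef_pos"])[:2]; d=p-pv
a=np.degrees(np.arctan2(d[1],d[0])); r=np.hypot(*d)
print("pivot",pv,"r",r,"ang",a,"yaw",s["eef_rot"][2])
b=a
for call in range(int(sys.argv[1])):
    rows=[]
    for k in range(1,6):
        q=b+float(sys.argv[2])*k; v=r*np.array([np.cos(np.radians(q)),np.sin(np.radians(q))]); v0=r*np.array([np.cos(np.radians(b)),np.sin(np.radians(b))])
        rows.append("0 0 %g %.4f %.4f 0 0"%(float(sys.argv[2])*k,*(v-v0)))
    print("; ".join(rows)); b=q
E
python3 st.py; python3 tip.py; python3 arc.py 5 4
```

```text
t 10.4 pos [ 0.5328  0.0831 -0.0102] jig [-0.111   0.0508] rot [-1.7996e+02  2.0000e-02  6.3240e+01] F [ 0.2 -0.  -0. ] gap 0.0
side 373 tcp [-111.    50.8] -10.2
22 7 [-148.   28.   22.] [-107.   63.   26.]
27 19 [-149.   29.   27.] [-104.   65.   32.]
32 30 [-150.   25.   32.] [-99.  65.  37.]
37 23 [-151.   24.   37.] [-98.  65.  42.]
42 19 [-151.   30.   42.] [-99.  65.  47.]
47 15 [-125.   52.   48.] [-100.   63.   51.]
52 9 [-124.   57.   52.] [-106.   64.   57.]
57 9 [-125.   59.   58.] [-99.  64.  61.]
62 18 [-138.   56.   62.] [-83.  68.  67.]
67 40 [-143.   45.   67.] [-78.  70.  72.]
72 40 [-146.   46.   72.] [-75.  69.  77.]
77 34 [-150.   38.   77.] [-72.  69.  82.]
82 33 [-150.   42.   82.] [-72.  70.  87.]
87 36 [-150.   47.   87.] [-71.  70.  92.]
92 26 [-146.   44.   92.] [-73.  71.  97.]
97 15 [-151.   50.   97.] [-71.  71. 100.]
top 50 tcp [-111.    50.8] -10.2
pivot [0.58720489 0.02724431] r 0.07702915271589768 ang 133.3889823737555 yaw 63.25267455266481
0 0 4 -0.0038 -0.0038 0 0; 0 0 8 -0.0073 -0.0079 0 0; 0 0 12 -0.0105 -0.0122 0 0; 0 0 16 -0.0134 -0.0168 0 0; 0 0 20 -0.0160 -0.0215 0 0
0 0 4 -0.0022 -0.0049 0 0; 0 0 8 -0.0041 -0.0099 0 0; 0 0 12 -0.0057 -0.0151 0 0; 0 0 16 -0.0068 -0.0203 0 0; 0 0 20 -0.0076 -0.0256 0 0
0 0 4 -0.0004 -0.0054 0 0; 0 0 8 -0.0005 -0.0107 0 0; 0 0 12 -0.0002 -0.0161 0 0; 0 0 16 0.0005 -0.0214 0 0; 0 0 20 0.0016 -0.0267 0 0
0 0 4 0.0014 -0.0052 0 0; 0 0 8 0.0032 -0.0103 0 0; 0 0 12 0.0053 -0.0152 0 0; 0 0 16 0.0078 -0.0200 0 0; 0 0 20 0.0106 -0.0246 0 0
0 0 4 0.0031 -0.0044 0 0; 0 0 8 0.0065 -0.0085 0 0; 0 0 12 0.0102 -0.0124 0 0; 0 0 16 0.0142 -0.0161 0 0; 0 0 20 0.0184 -0.0194 0 0
```

Call:
drive_tool:
  rows: "0 0 4 -0.0038 -0.0038 0 0; 0 0 8 -0.0073 -0.0079 0 0; 0 0 12 -0.0105 -0.0122 0 0; 0 0 16 -0.0134 -0.0168 0 0; 0 0 20 -0.0160 -0.0215 0 0"

```text
time: 11.0
eef_pos: [0.5185, 0.0621, -0.0078]
eef_rot: [179.8, -0.1, 83.4]
wrist_force: [-0.3, 1.9, -0.0]
finger_gap: 0.0
finger_force: 1.0
```

```bash
python3 st.py; python3 -c "
from meas import *
for n in('top','side'): print(ball(eyes.capture(n)))"
```

```text
t 11.0 pos [ 0.5185  0.0621 -0.0078] jig [-0.1179  0.0263] rot [ 1.7979e+02 -9.0000e-02  8.3410e+01] F [-0.3  1.9 -0. ] gap 0.0
[]
[(array([0.4768, 0.0544]), np.int32(50), array([275.6, 206.9]))]
```

The arm is following the finger: the ball is now at 166°, up from 153°. I carry on.

Call:
drive_tool:
  rows: "0 0 4 -0.0022 -0.0049 0 0; 0 0 8 -0.0041 -0.0099 0 0; 0 0 12 -0.0057 -0.0151 0 0; 0 0 16 -0.0068 -0.0203 0 0; 0 0 20 -0.0076 -0.0256 0 0"

```text
time: 11.6
eef_pos: [0.5102, 0.0365, -0.0085]
eef_rot: [179.9, -0.0, 103.3]
wrist_force: [-1.3, 2.0, 0.1]
finger_gap: -0.0002
finger_force: 1.2
```

Call:
drive_tool:
  rows: "0 0 4 -0.0004 -0.0054 0 0; 0 0 8 -0.0005 -0.0107 0 0; 0 0 12 -0.0002 -0.0161 0 0; 0 0 16 0.0005 -0.0214 0 0; 0 0 20 0.0016 -0.0267 0 0"

```text
time: 12.1
eef_pos: [0.5114, 0.0096, -0.0088]
eef_rot: [180.0, -0.0, 123.3]
wrist_force: [-1.9, 1.9, 1.2]
finger_gap: -0.0002
finger_force: 1.2
```

```bash
python3 st.py; python3 arc.py 3 4; python3 -c "
from meas import *
for n in('top','side'): print(ball(eyes.capture(n)))"
```

```text
t 12.1 pos [ 0.5114  0.0096 -0.0088] jig [-0.1081 -0.0257] rot [ 1.7995e+02 -1.0000e-02  1.2333e+02] F [-1.9  1.9  1.2] gap -0.0002
pivot [0.58720489 0.02724431] r 0.07785643202635419 ang -166.93648253940202 yaw 123.33144020774233
0 0 4 0.0014 -0.0052 0 0; 0 0 8 0.0032 -0.0104 0 0; 0 0 12 0.0053 -0.0154 0 0; 0 0 16 0.0078 -0.0202 0 0; 0 0 20 0.0106 -0.0249 0 0
0 0 4 0.0031 -0.0044 0 0; 0 0 8 0.0065 -0.0087 0 0; 0 0 12 0.0103 -0.0126 0 0; 0 0 16 0.0142 -0.0163 0 0; 0 0 20 0.0185 -0.0198 0 0
0 0 4 0.0045 -0.0031 0 0; 0 0 8 0.0091 -0.0059 0 0; 0 0 12 0.0140 -0.0084 0 0; 0 0 16 0.0190 -0.0105 0 0; 0 0 20 0.0241 -0.0122 0 0
[]
[(array([ 0.4825, -0.0238]), np.int32(39), array([276. , 188.6]))]
```

Call:
drive_tool:
  rows: "0 0 4 0.0014 -0.0052 0 0; 0 0 8 0.0032 -0.0104 0 0; 0 0 12 0.0053 -0.0154 0 0; 0 0 16 0.0078 -0.0202 0 0; 0 0 20 0.0106 -0.0249 0 0"

```text
time: 12.7
eef_pos: [0.5216, -0.0153, -0.0094]
eef_rot: [-180.0, -0.0, 143.3]
wrist_force: [-2.0, 0.7, 1.8]
finger_gap: 0.0001
finger_force: 1.2
```

Call:
drive_tool:
  rows: "0 0 2 0.0015 -0.0022 0 0; 0 0 4 0.0031 -0.0044 0 0; 0 0 6 0.0048 -0.0066 0 0; 0 0 8 0.0065 -0.0087 0 0; 0 0 10 0.0084 -0.0107 0 0"

```text
time: 13.2
eef_pos: [0.5298, -0.026, -0.0095]
eef_rot: [-180.0, -0.0, 153.2]
wrist_force: [-2.4, 0.6, 1.0]
finger_gap: -0.0
finger_force: 1.2
```

```bash
python3 st.py; python3 arc.py 3 2; python3 -c "
from meas import *
for n in('top','side'): print(ball(eyes.capture(n)))"
```

```text
t 13.2 pos [ 0.5298 -0.026  -0.0095] jig [-0.0793 -0.0537] rot [-1.7998e+02 -3.0000e-02  1.5320e+02] F [-2.4  0.6  1. ] gap -0.0
pivot [0.58720489 0.02724431] r 0.07830807170504249 ang -137.14559580217548 yaw 153.2015197673716
0 0 2 0.0019 -0.0020 0 0; 0 0 4 0.0039 -0.0039 0 0; 0 0 6 0.0059 -0.0057 0 0; 0 0 8 0.0080 -0.0075 0 0; 0 0 10 0.0101 -0.0092 0 0
0 0 2 0.0022 -0.0016 0 0; 0 0 4 0.0045 -0.0031 0 0; 0 0 6 0.0068 -0.0046 0 0; 0 0 8 0.0091 -0.0060 0 0; 0 0 10 0.0116 -0.0073 0 0
0 0 2 0.0025 -0.0012 0 0; 0 0 4 0.0049 -0.0023 0 0; 0 0 6 0.0075 -0.0034 0 0; 0 0 8 0.0100 -0.0043 0 0; 0 0 10 0.0126 -0.0051 0 0
[]
[(array([0.9591, 0.4878]), np.int32(79), array([ 17.7, 336.3]))]
```

Call:
drive_tool:
  rows: "0 0 2 0.0019 -0.0020 0 0; 0 0 4 0.0039 -0.0039 0 0; 0 0 6 0.0059 -0.0057 0 0; 0 0 8 0.0080 -0.0075 0 0; 0 0 9 0.009 -0.0084 0 0"

```text
time: 13.8
eef_pos: [0.5385, -0.0343, -0.0098]
eef_rot: [-180.0, -0.1, 162.2]
wrist_force: [-4.8, 1.7, 3.2]
finger_gap: -0.0
finger_force: 2.2
```

```bash
python3 st.py; python3 arc.py 2 1
```

```text
t 13.8 pos [ 0.5385 -0.0343 -0.0098] jig [-0.0684 -0.0588] rot [-1.7999e+02 -7.0000e-02  1.6220e+02] F [-4.8  1.7  3.2] gap -0.0
pivot [0.58720489 0.02724431] r 0.07852624481326832 ang -128.37573539342273 yaw 162.20371497723195
0 0 1 0.0011 -0.0008 0 0; 0 0 2 0.0022 -0.0017 0 0; 0 0 3 0.0033 -0.0025 0 0; 0 0 4 0.0044 -0.0033 0 0; 0 0 5 0.0056 -0.0040 0 0
0 0 1 0.0012 -0.0007 0 0; 0 0 2 0.0023 -0.0015 0 0; 0 0 3 0.0035 -0.0022 0 0; 0 0 4 0.0047 -0.0029 0 0; 0 0 5 0.0059 -0.0035 0 0
```

Call:
drive_tool:
  rows: "0 0 1 0.0011 -0.0008 0 0; 0 0 2 0.0022 -0.0017 0 0; 0 0 3 0.0033 -0.0025 0 0; 0 0 4 0.0044 -0.0033 0 0; 0 0 5 0.0056 -0.0040 0 0"

```text
time: 14.3
eef_pos: [0.5438, -0.0383, -0.01]
eef_rot: [-180.0, -0.1, 167.3]
wrist_force: [-6.4, 1.4, 4.8]
finger_gap: 0.0
finger_force: 3.1
```

```bash
python3 st.py; python3 arc.py 1 1
```

```text
t 14.3 pos [ 0.5438 -0.0383 -0.01  ] jig [-0.0621 -0.061 ] rot [-1.7999e+02 -1.1000e-01  1.6729e+02] F [-6.4  1.4  4.8] gap 0.0
pivot [0.58720489 0.02724431] r 0.07864478102277925 ang -123.50574801482239 yaw 167.28733757520783
0 0 1 0.0012 -0.0007 0 0; 0 0 2 0.0023 -0.0015 0 0; 0 0 3 0.0035 -0.0022 0 0; 0 0 4 0.0047 -0.0029 0 0; 0 0 5 0.0059 -0.0035 0 0
```

Call:
drive_tool:
  rows: "0 0 0 0.0006 -0.0003 0 0; 0 0 0 0.0012 -0.0006 0 0; 0 0 0 0.0018 -0.0009 0 0; 0 0 0 0.0024 -0.0012 0 0; 0 0 0 0.0024 -0.0012 0 0"

```text
time: 14.8
eef_pos: [0.5461, -0.0394, -0.01]
eef_rot: [-180.0, -0.1, 167.2]
wrist_force: [-6.5, 1.6, 4.6]
finger_gap: 0.0001
finger_force: 3.1
```

```bash
python3 st.py
```

```text
t 14.8 pos [ 0.5461 -0.0394 -0.01  ] jig [-0.0596 -0.0613] rot [-1.8000e+02 -1.2000e-01  1.6725e+02] F [-6.5  1.6  4.6] gap 0.0001
```

Still moving with no rise in force, so the stop isn't reached yet.

Call:
drive_tool:
  rows: "0 0 0 0.0006 -0.0003 0 0; 0 0 0 0.0012 -0.0006 0 0; 0 0 0 0.0018 -0.0009 0 0; 0 0 0 0.0024 -0.0012 0 0; 0 0 0 0.0024 -0.0012 0 0"

```text
time: 15.3
eef_pos: [0.5467, -0.0398, -0.0103]
eef_rot: [180.0, -0.4, 167.3]
wrist_force: [-12.5, 3.8, 9.6]
finger_gap: -0.0001
finger_force: 6.2
```

```bash
python3 st.py
```

```text
t 15.3 pos [ 0.5467 -0.0398 -0.0103] jig [-0.0589 -0.0614] rot [179.96  -0.39 167.25] F [-12.5   3.8   9.6] gap -0.0001
```

The force jumped, so the lever is at its closed stop. I'll let go, retreat and look.

Call:
drive_tool:
  rows: "0 0 0 -0.004 0.0015 0 0; 0 0 0 -0.012 0.004 0 0; 0 0 0 -0.022 0.0075 0 0; 0 0 0 -0.0285 0.0095 0 0; 0 0 0 -0.0285 0.0095 0.03 0"

```text
time: 15.8
eef_pos: [0.5155, -0.0303, 0.0157]
eef_rot: [-180.0, -0.6, 167.3]
wrist_force: [0.2, -0.3, -0.6]
finger_gap: 0.0
finger_force: 0.0
```

Call:
drive_tool:
  rows: "0 0 0 -0.02 0 0.05 0; 0 0 0 -0.04 -0.03 0.1 0; 0 0 0 -0.07 -0.07 0.12 0; 0 0 0 -0.09 -0.11 0.12 0; 0 0 0 -0.1 -0.15 0.12 0"

```text
time: 16.3
eef_pos: [0.4206, -0.1819, 0.1423]
eef_rot: [-179.9, 0.3, 167.4]
wrist_force: [0.6, -0.0, -1.0]
finger_gap: -0.0002
finger_force: 0.0
```

Call:
drive_tool:
  rows: "0 0 0 0 -0.03 0 0; 0 0 0 0 -0.07 0 0; 0 0 0 0 -0.1 0 0; 0 0 0 0 -0.1 0 0"

```text
time: 16.7
eef_pos: [0.4205, -0.2836, 0.1402]
eef_rot: [-179.9, 0.1, 167.0]
wrist_force: [-0.4, -0.6, 0.9]
finger_gap: 0.0001
finger_force: 0.0
```

```bash
python3 st.py; python3 look.py t4.png
```

```text
t 16.7 pos [ 0.4205 -0.2836  0.1402] jig [-0.1013 -0.3327] rot [-1.7992e+02  6.0000e-02  1.6704e+02] F [-0.4 -0.6  0.9] gap 0.0001
lever (array([ 0.548 , -0.0812]), np.float64(0.11531345517206783), np.float64(1.8080244511733898))
y max by x: [(-12, np.float64(63.3)), (-4, np.float64(71.7)), (4, np.float64(69.1)), (12, np.float64(62.0)), (20, np.float64(62.8)), (28, np.float64(72.1))]
x min by y [(-10, np.float64(-15.8)), (0, np.float64(-15.6)), (10, np.float64(-14.3)), (20, np.float64(-15.9)), (30, np.float64(-16.5)), (40, np.float64(-16.2)), (50, np.float64(-16.0))]
```

View pics/t4.png

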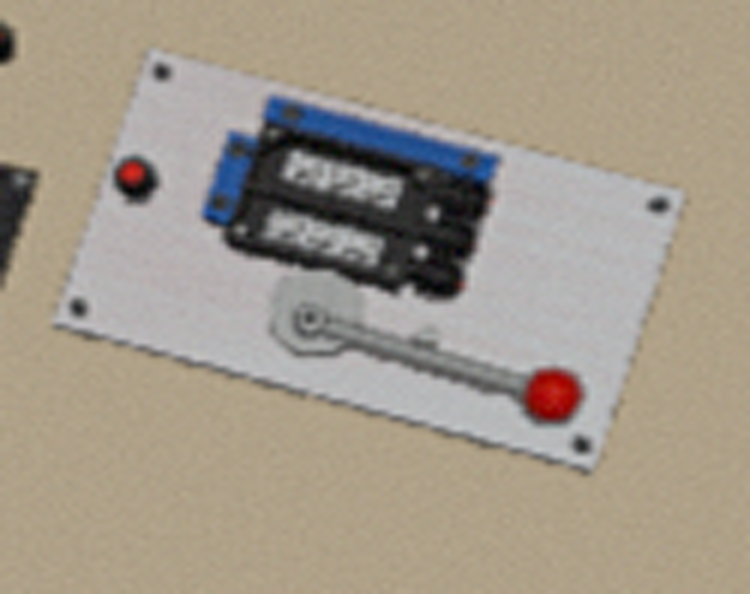

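The view shows the lever closed at about 1.8 rad with its ball at (553,395). The housing is flush to both the fence and the stop, and the arm is clear of everything.

```bash
python3 -c "
from station import robot; print(robot.job_done())"
```

```text
the job is handed in; nothing more can be done
None
```

The job is handed in: the camera shows the housing against the end stop and back fence, the lever closed at about 1.8 rad and the arm clear; the verdict wasn't shown and I couldn't measure the cam's squeeze after letting go.

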